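# Lay out the gel-staining bench

## Task

Lay out the gel bench: stand both grey cassettes upright and centred in the three-slot drip rack, the larger one in the slot farthest from the robot and the smaller one in the slot nearest the robot. Set the staining tub on the bench midway between the rack and the vortex mixer, in line with their centres, and stand the amber vial upright on the middle of the tub's lid. Let go of everything and leave the blue box, sample cup and timer where they are.

Things in the scene. Friction and masses are not known exactly. Their poses are not given: they have to be found in the camera images.
- rack: Fixed dark steel drip rack, base 112 (x) x 110 (y) x 8 mm. Origin: centre of underside; x points away from the robot (within 0.15 rad), y to its left. Three empty open-ended slots along y at x = -34 (nearest the robot), 0 and +34 mm (farthest): 14 mm wide, floor 8 mm above the bench, fins 90 mm long, upright to 32 mm height, then flaring to a 19 mm mouth at 42 mm height.
- mixer: Fixed vortex mixer: round white housing 100 mm across at the foot, narrowing upwards, black round head on top, 84 mm high in all. Origin: centre of its underside. Stands left or right of the rack, about in line with the rack's y axis, 262 to 272 mm centre to centre.
- cassette_large: Larger of two flat grey gel cassettes with a window: upright plate 10 mm thick, 110 mm wide, 100 mm high, about 140 g. Starts upright in its own fixed dark steel foot (46 mm deep; slot floor 8 mm, fin tops 42 mm above the bench): lift straight up 40 mm to free it. Origin: centre of its bottom edge; x through its thickness, y along its width, z up.
- cassette_small: Smaller of two flat grey gel cassettes with a window: upright plate 10 mm thick, 75 mm wide, 80 mm high, about 80 g. Starts upright in its own fixed dark steel foot (46 mm deep; slot floor 8 mm, fin tops 42 mm above the bench): lift straight up 40 mm to free it. Origin: centre of its bottom edge; x through its thickness, y along its width, z up.
- tub: Round closed staining tub: clear body 56 mm in diameter and 44 mm high, white inside, with a flat grey lid 58 mm in diameter and 14 mm thick; 58 mm high in all, about 120 g. Origin: centre of its underside, z up.
- vial: Small round amber glass vial 24 mm in diameter with a white cap 25 mm in diameter; 48 mm high in all, about 30 g, standing upright. Origin: centre of its underside, z up.
- tip_box: Bystander: blue box with a clear cover, 50 x 60 mm, 40 mm high, behind the work. Origin: centre of its underside.
- sample_cup: Bystander: clear cup with a green screw cap, 44 mm in diameter, 52 mm high, behind the work. Origin: centre of its underside.
- timer: Bystander: flat black bench timer, 50 x 60 mm, 22 mm high, behind the work. Origin: centre of its underside.
Not all that is in view belongs to the job. What is shaped like the tub but yellow is not meant.

How it is judged:
By the outcome, as a careful person would: the job done as asked, in the order asked, and still so for the second after the job is handed in, with the robot touching nothing.
It also fails if it takes over 109 s, if anything falls off the work surface, if the arm or the gripper's body presses on something with over 40 N, if the wrist force passes 120 N, or if a joint passes its speed limit or range.

## Robot

A 6-joint arm with a two-finger parallel gripper is mounted at the origin on the work surface. World frame = base frame: x ahead of the robot, y to its left, z up, the work surface at z = 0. Lengths are in mm, angles in rad, forces in N, time in s.
With the tool pointing down it reaches from about 400 to 925 mm from the base axis. Payload 12.5 kg.
Tool frame: the origin (TCP) lies midway between the tips of the shut fingers; the grasp point (between the pads) lies 19 mm behind it; z points along the fingers, y is the line along which they close (so a half turn about z gives the same grasp; the last joint's range is limited). The gripper opens to 95 mm and grips with 3 to 60 N. Pads are 20 mm wide; open, the fingers measure 119 mm over their backs; the gripper's body (75 mm by 180 mm) begins 59 mm behind the grasp point.
Start: joints at [1.112, 0.491, 1.559, -0, 1.092, -0.106], TCP at [215.938, 586.53, 214.661] pointing down, gripper open.
Joint ranges: [-3.1, 3.1], [-0.84, 2.19], [0.05, 2.79], [-1.13, 4.28], [0.06, 2.93], [-2.69, 2.69]. Speed limits (rad/s): [2.22, 2.22, 2.79, 3.14, 3.14, 3.14].

## Interface

Orientations are given as [roll, pitch, yaw] about the fixed x, y, z axes, in that order (R = Rz(yaw) Ry(pitch) Rx(roll)).
In Python, from cell import * gives the robot as it stands. The module is installed in compiled form; this text tells all that it offers.
- The arm moves only by the tool arm_command, never from a script. Its arguments are lists of equal length, an entry for each row: "delta_pos": the shift along the world's x, y, z in units of 250 mm (1.0 is 250 mm), a list of three; "delta_rot": the turn, a rotation vector about the world's x, y, z in units of 90 degrees (1.0 is 90 degrees), a list of three; "claw": the closure, from 0 (fully open) to 1 (shut). In form: {"delta_pos": [[tx, ty, tz], ...], "delta_rot": [[wx, wy, wz], ...], "claw": [claw, ...]}. A call has exactly 5 rows; each row is the pose to reach, as a shift and turn from the pose commanded when the call began; what a row does not reach only later rows make up. A row lasts 1/12 s, in which the tool goes at most 41.7 mm and 7.16 degrees, less where a joint would pass 70% of its speed; a pose out of reach is approached as far as the arm can. A call with a number of a shift or a turn outside -1 to 1 is refused whole. A call with a gripper value outside its range is refused whole. The fingers move at their own pace and stop on an object; the grip force is fixed at half the most. Time passes only in rows, so rows that repeat a pose let the fingers close, or fill a call up. It gives the time, the measured TCP pose, the force, the opening and the grip force at its end, in the units of the state.
- state(): the state, without advancing time (a new reading comes with each control period).
- read_camera(name): name is "scene" or "top" or "wrist"; returns the picture (480x640x3 uint8, red, green, blue); there is no depth.
- calibration(name): a dict with "camera_matrix" (3x3 intrinsics, pixels), "k1" (the pictures are not rectified: a ray, as slopes to the right and down, at radius r is drawn at 1 + k1 r^2 times it, then the intrinsics apply), "T" (4x4, takes a point from camera to world coordinates). Camera axes: x right, y down, z forward; pixel columns grow to the right and rows downward; lengths in mm; the calibration is good to about 2 mm. A picture is of the moment at which its call begins: read the wrist's pose just before it. calibration takes no time and is no camera call; for the wrist camera it gives the pose at the moment of the call.
- job_done(): hands the job in; it is judged then, once.
The state is a dict: "t": time; "joints": joint angles; "qvel": joint speeds; "tau": joint torques, N m; "eef_pos": TCP position; "tcp_rot": TCP orientation; "ft_force": force on the tool from outside, world axes, zero at the start; "moment": the same for the moment, N m; "opening": opening from 0.0 (shut) to 1.0 (fully open); "grip_force": force on a finger pad.
Only numpy, scipy, OpenCV 4.12 (cv2) and the standard library are available. Lean on these libraries where they do the work, as an engineer would, in place of code of your own. Each camera call takes 0.05 s, during which the arm holds its last target. There are 200 camera calls.

## Working session

There is one attempt and no reset: what is moved stays moved. The work goes in short steps, Python scripts to look and compute and a tool call to move; the robot and the scene stay as the last step left them, time stands still between calls to the robot, and variables do not carry over. Pictures are saved under pics/ and viewed, at most 14 in all, crops included, and the job is handed in when it is done.

Besides the shell and the picture viewer there is one more tool, called after "Call:" as a command line: name --argument value ..., lists and objects as JSON in quotes. arm_command: Moves the arm, as the interface text tells. Shifts and turns lie within -1 to 1; 1 stands for 250 mm of shift or 90 degrees of turn. Its arguments: {"type":"object","properties":{"delta_pos":{"type":"array"},"delta_rot":{"type":"array"},"claw":{"type":"array"}},"required":["delta_pos","delta_rot","claw"]}

```bash
mkdir -p pics; python3 - <<'E'
from cell import *
import cv2
for n in ("scene","top"):
    cv2.imwrite(f"pics/{n}0.png",cv2.cvtColor(read_camera(n),cv2.COLOR_RGB2BGR))
    c=calibration(n);print(n,c["camera_matrix"],c["k1"],c["T"].round(3) if hasattr(c["T"],"round") else c["T"])
s=state();print(s)
E
```

```text
scene [[438.3722676    0.         317.72036084]
 [  0.         438.3722676  237.70431482]
 [  0.           0.           1.        ]] 0.024657495341548156 [[ 7.91000e-01  4.23000e-01 -4.43000e-01  9.96864e+02]
 [ 6.12000e-01 -5.19000e-01  5.97000e-01 -6.00787e+02]
 [ 2.20000e-02 -7.43000e-01 -6.69000e-01  7.27102e+02]
 [ 0.00000e+00  0.00000e+00  0.00000e+00  1.00000e+00]]
top [[574.19275077   0.         314.0191906 ]
 [  0.         574.19275077 236.39665941]
 [  0.           0.           1.        ]] 0.00015195117239170263 [[-2.900000e-02 -9.870000e-01  1.550000e-01  3.363930e+02]
 [-9.990000e-01  3.200000e-02  1.300000e-02  1.471200e+01]
 [-1.800000e-02 -1.550000e-01 -9.880000e-01  1.349209e+03]
 [ 0.000000e+00  0.000000e+00  0.000000e+00  1.000000e+00]]
{'t': 0.1, 'joints': array([ 1.11238317e+00,  4.91548436e-01,  1.55935312e+00,  3.21726867e-07,
        1.09167287e+00, -1.05585037e-01]), 'qvel': array([ 4.09910154e-05, -2.01642743e-04, -3.32346107e-03,  3.41739917e-04,
        2.30488971e-03,  1.54006399e-03]), 'tau': array([ 3.15837839e-03, -6.13620257e+01, -2.58605486e+01,  6.93818252e-02,
        4.70030971e-02, -5.21143909e-05]), 'eef_pos': array([215.85640402, 586.34017035, 214.10182247]), 'tcp_rot': array([-3.14061638e+00, -1.03751898e-04,  2.78876433e+00]), 'ft_force': array([ 0.86900344, -0.8004972 , -0.71152543]), 'moment': array([ 0.01391568, -0.01208778, -0.04299308]), 'grip_force': 0.0, 'opening': 1.0025992522073988}
```

View pics/top0.png

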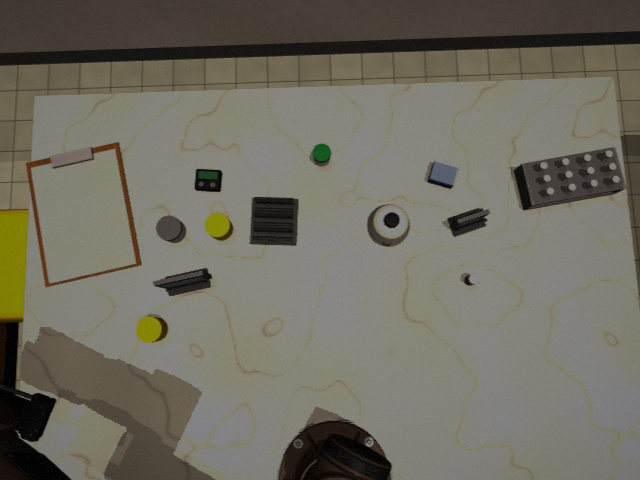

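View pics/scene0.png

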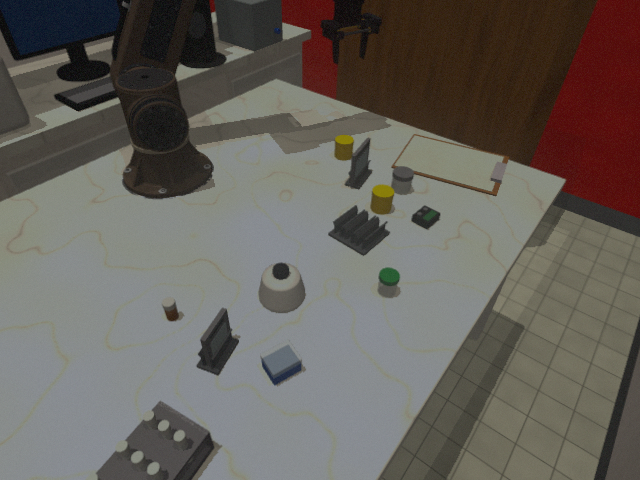

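The top view shows the grey tub at (170,228), the rack at (274,221) and the mixer at (389,224). The large cassette is at (183,281), the small one at (468,220) and the vial at (469,279). The yellow pots at (218,225) and (150,329) are decoys.

```bash
cat > h.py <<'E'
from cell import *
import numpy as np, cv2
def ray(c,p):
    K=c["camera_matrix"];T=np.array(c["T"]);k=c["k1"]
    d=np.array([(p[0]-K[0][2])/K[0][0],(p[1]-K[1][2])/K[1][1]]);u=d.copy()
    for _ in range(20): u=d/(1+k*(u@u))
    return T[:3,3],T[:3,:3]@np.array([u[0],u[1],1])
def p2w(c,p,z):
    o,r=ray(c,p);return (o+r*(z-o[2])/r[2])[:2]
def w2p(c,w):
    K=c["camera_matrix"];T=np.array(c["T"]);q=T[:3,:3].T@(np.array(w,float)-T[:3,3]);u=q[:2]/q[2];u=u*(1+c["k1"]*(u@u))
    return u*[K[0][0],K[1][1]]+[K[0][2],K[1][2]]
def snap(n,f,crop=None,s=1):
    c=calibration(n);im=cv2.cvtColor(read_camera(n),cv2.COLOR_RGB2BGR)
    cv2.imwrite(f"pics/{f}_raw.png",im); np.save(f"pics/{f}.npy",c,allow_pickle=True)
    return c,im
E
python3 - <<'E'
from h import *
c=calibration("top")
for n,p,z in [("rack",(274,221),42),("mixer head",(391.5,220),84),("foot",(388,226),20),("tub",(170,229),58),("large",(183,281),42),("small",(468,220),42),("vialcap",(466,279),48),("cup",(321,153),52),("box",(443,174),40),("timer",(208,180),22),("yel",(218,225),58),("yel2",(150,329),58)]:
    print(n,p2w(c,p,z).round(1))
im=cv2.imread("pics/top0.png")
a=lambda x,y:cv2.resize(im[y:y+60,x:x+80],None,fx=5,fy=5,interpolation=cv2.INTER_CUBIC)
g=np.vstack([np.hstack([a(145,250),a(430,190)]),np.hstack([a(235,190),a(350,195)])])
g=np.clip(g*1.6,0,255).astype('uint8')
cv2.imwrite("pics/g.png",g)
cw=calibration("wrist");print(cw);s=state();print(s["eef_pos"])
E
```

```text
rack [581.  123.7]
mixer head [ 566.8 -142.7]
foot [ 564.5 -141.8]
tub [567.1 361.3]
large [448.3 334.5]
small [ 568.8 -323.7]
vialcap [ 432.7 -308.1]
cup [737.2   9.8]
box [ 680.2 -273.7]
timer [689.2 281.1]
yel [572.8 251. ]
yel2 [342.  403.9]
{'camera_matrix': array([[334.9626379 ,   0.        , 317.17402505],
       [  0.        , 334.9626379 , 243.5849242 ],
       [  0.        ,   0.        ,   1.        ]]), 'k1': -0.03169000940326381, 'T': array([[ 3.45526032e-01,  8.97552491e-01,  2.73881885e-01,
         1.39631606e+02],
       [ 9.38407260e-01, -3.29893696e-01, -1.02771415e-01,
         6.14193016e+02],
       [-1.89083231e-03,  2.92522948e-01, -9.56256634e-01,
         3.83016212e+02],
       [ 0.00000000e+00,  0.00000000e+00,  0.00000000e+00,
         1.00000000e+00]])}
[215.85640402 586.34017035 214.10182247]
```

View pics/g.png

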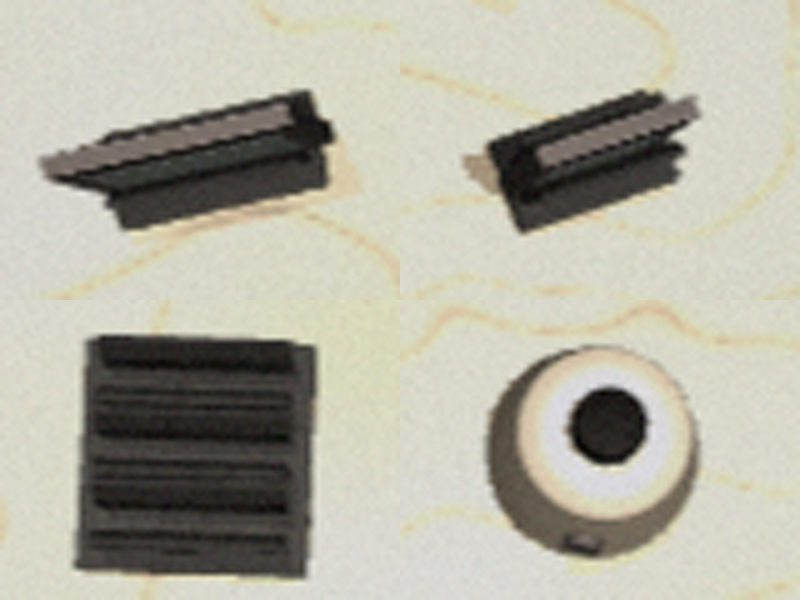

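```bash
python3 - <<'E'
from h import *
c=calibration("top")
def seg(n,a,b,z):
    A,B=p2w(c,a,z),p2w(c,b,z);d=A-B;print(n,((A+B)/2).round(1),np.hypot(*d).round(1),"yaw of y-axis",np.arctan2(-d[0],d[1]).round(3))
seg("large",(153.4,283),(203.6,272.4),108)
seg("small",(430+137/5,190+158/5),(430+298/5,190+105/5),88)
seg("rackbot",(250.4,244),(296,245.4),0)
seg("racktop",(252.4,197.4),(298.4,199),8)
for p in [(350+608/5,195+127/5)]: print("head",p2w(c,p,84))
E
```

```text
large [450.1 328.2] 111.1 yaw of y-axis 0.178
small [ 568.6 -324.6] 76.1 yaw of y-axis 0.288
rackbot [531.6 130.2] 108.6 yaw of y-axis -0.063
racktop [642.7 122.2] 110.3 yaw of y-axis -0.069
head [ 560.13050402 -320.71859099]
```

Call:
arm_command --delta_pos '[[0.5,-0.5,0.06],[0.5,-0.5,0.06],[0.5,-0.5,0.06],[0.5,-0.5,0.06],[0.5,-0.5,0.06]]' --delta_rot '[[0,0,-0.36],[0,0,-0.36],[0,0,-0.36],[0,0,-0.36],[0,0,-0.36]]' --claw '[0,0,0,0,0]'

```text
t: 0.52
eef_pos: [344.0, 458.3, 229.9]
tcp_rot: [3.141, 0.001, 2.214]
ft_force: [0.1, 0.0, -0.4]
opening: 1.003
grip_force: 0.0
```

Call:
arm_command --delta_pos '[[0.436,-0.533,0],[0.436,-0.533,0],[0.436,-0.533,0],[0.436,-0.533,0],[0.436,-0.533,0]]' --delta_rot '[[0,0,-0.302],[0,0,-0.302],[0,0,-0.302],[0,0,-0.302],[0,0,-0.302]]' --claw '[0,0,0,0,0]'

```text
t: 0.93
eef_pos: [453.1, 324.2, 229.4]
tcp_rot: [3.141, 0.001, 1.739]
ft_force: [-0.3, -0.3, 0.1]
opening: 1.002
grip_force: 0.0
```

Call:
arm_command --delta_pos '[[0,0,0],[0,0,0],[0,0,0],[0,0,0],[0,0,0]]' --delta_rot '[[0,0,0],[0,0,0],[0,0,0],[0,0,0],[0,0,0]]' --claw '[0,0,0,0,0]'

```text
t: 1.35
eef_pos: [449.1, 329.3, 229.7]
tcp_rot: [-3.142, -0.0, 1.751]
ft_force: [0.1, 0.3, -0.6]
opening: 0.999
grip_force: 0.0
```

```bash
python3 - <<'E'
from h import *
s=state();print(s["t"],s["eef_pos"],s["tcp_rot"],s["joints"])
c,im=snap("wrist","w1");cv2.imwrite("pics/w1.png",np.clip(im*1.6,0,255).astype('uint8'))
E
```

```text
1.35 [449.13173982 329.27623609 229.65108544] [-3.14156198e+00 -3.91522678e-05  1.75114606e+00] [5.13988993e-01 3.78580363e-01 1.70867403e+00 5.40949750e-05
 1.05435443e+00 3.33612547e-01]
```

View pics/w1.png

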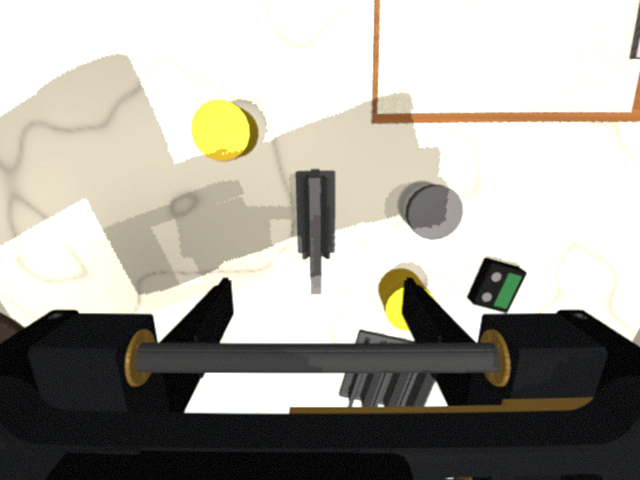

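The wrist view shows the large cassette's top strip from about (315,178) to (316,293), in line with the tool. The grey tub lid is at (433,210) and the rack is partly hidden at (390,365).

```bash
python3 - <<'E'
from h import *
c=np.load("pics/w1.npy",allow_pickle=True).item()
A,B=p2w(c,(314.5,178),108),p2w(c,(316,293),108);d=A-B;print((A+B)/2,np.hypot(*d),np.arctan2(-d[0],d[1]))
print(A,B, w2p(c,(450,328,108)),w2p(c,(450,328,66)))
im=cv2.imread("pics/w1_raw.png");im=cv2.resize(im[150:310,240:400],None,fx=3.7,fy=3.7,interpolation=cv2.INTER_CUBIC)
im2=cv2.imread("pics/w1_raw.png")[150:310,390:480];
cv2.imwrite("pics/w1c.png",np.clip(im*1.8,0,255).astype('uint8'))
E
```

```text
[449.19598672 326.66134403] 107.95457641006861 0.19119204057498762
[438.93871776 379.65508022] [459.45325568 273.66760784] [316.42812741 237.2430237 ] [316.54850331 225.92497597]
```

View pics/w1c.png

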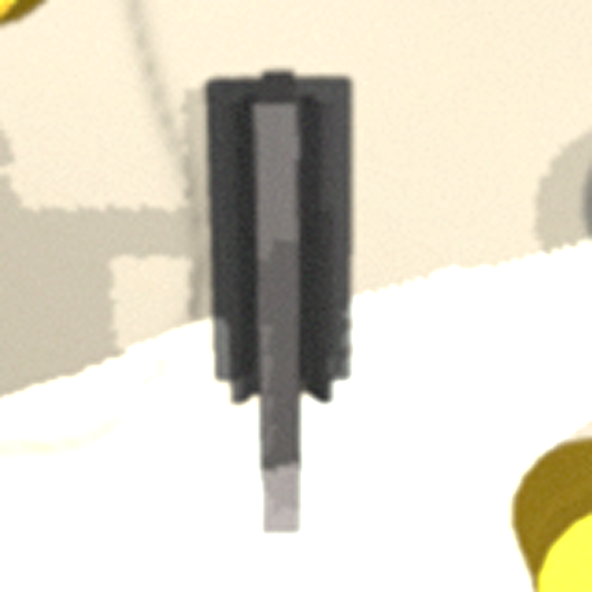

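Call:
arm_command --delta_pos '[[0.002,-0.008,-0.15],[0.002,-0.008,-0.3],[0.002,-0.008,-0.45],[0.002,-0.008,-0.6],[0.002,-0.008,-0.655]]' --delta_rot '[[0,0,0.003],[0,0,0.003],[0,0,0.003],[0,0,0.003],[0,0,0.003]]' --claw '[0.3,0.3,0.5,0.5,0.5]'

```text
t: 1.82
eef_pos: [448.4, 325.8, 61.7]
tcp_rot: [-3.137, 0.002, 1.755]
ft_force: [-0.7, -0.6, 0.1]
opening: 0.704
grip_force: 0.0
```

Call:
arm_command --delta_pos '[[0,0,0],[0,0,0],[0,0,0],[0,0,0],[0,0,0]]' --delta_rot '[[0,0,0],[0,0,0],[0,0,0],[0,0,0],[0,0,0]]' --claw '[0.6,0.8,1,1,1]'

```text
t: 2.23
eef_pos: [450.9, 326.7, 67.3]
tcp_rot: [3.139, -0.001, 1.754]
ft_force: [-0.1, 0.4, 0.0]
opening: 0.356
grip_force: 0.0
```

Call:
arm_command --delta_pos '[[0,0,0],[0,0,0],[0,0,0],[0,0,0],[0,0,0]]' --delta_rot '[[0,0,0],[0,0,0],[0,0,0],[0,0,0],[0,0,0]]' --claw '[1,1,1,1,1]'

```text
t: 2.65
eef_pos: [449.5, 326.0, 66.0]
tcp_rot: [-3.14, 0.0, 1.754]
ft_force: [-5.6, -0.8, 5.6]
opening: 0.105
grip_force: 30.0
```

Call:
arm_command --delta_pos '[[0,0,0.08],[0,0,0.18],[0,0,0.3],[0,0,0.42],[0,0,0.48]]' --delta_rot '[[0,0,0],[0,0,0],[0,0,0],[0,0,0],[0,0,0]]' --claw '[1,1,1,1,1]'

```text
t: 3.07
eef_pos: [451.2, 326.7, 189.1]
tcp_rot: [3.138, -0.001, 1.754]
ft_force: [0.4, 0.0, -0.6]
opening: 0.105
grip_force: 30.0
```

Call:
arm_command --delta_pos '[[0.05,-0.1,0],[0.12,-0.24,0],[0.19,-0.38,0],[0.26,-0.52,0],[0.3,-0.6,0]]' --delta_rot '[[0,0,-0.02],[0,0,-0.06],[0,0,-0.1],[0,0,-0.14],[0,0,-0.16]]' --claw '[1,1,1,1,1]'

```text
t: 3.48
eef_pos: [526.7, 173.3, 185.9]
tcp_rot: [3.141, 0.0, 1.497]
ft_force: [0.6, -0.3, -1.5]
opening: 0.106
grip_force: 30.0
```

Call:
arm_command --delta_pos '[[0.06,-0.13,0],[0.12,-0.27,0],[0.19,-0.42,0],[0.24,-0.53,0],[0.262,-0.584,0]]' --delta_rot '[[0,0,0],[0,0,0],[0,0,0],[0,0,0],[0,0,0]]' --claw '[1,1,1,1,1]'

```text
t: 3.9
eef_pos: [592.2, 26.9, 185.6]
tcp_rot: [3.141, 0.0, 1.5]
ft_force: [-0.9, -0.2, -0.9]
opening: 0.106
grip_force: 30.0
```

Call:
arm_command --delta_pos '[[0,0,0],[0,0,0],[0,0,0],[0,0,0],[0,0,0]]' --delta_rot '[[0,0,0],[0,0,0],[0,0,0],[0,0,0],[0,0,0]]' --claw '[1,1,1,1,1]'

```text
t: 4.32
eef_pos: [590.6, 31.6, 186.0]
tcp_rot: [3.142, -0.0, 1.504]
ft_force: [1.2, -0.6, -1.5]
opening: 0.101
grip_force: 30.0
```

```bash
python3 - <<'E'
from h import *
s=state();print(s["t"],s["eef_pos"],s["tcp_rot"],s["opening"],s["grip_force"])
c,im=snap("wrist","w2");cv2.imwrite("pics/w2.png",cv2.resize(np.clip(im[:400,120:520]*1.8,0,255).astype('uint8'),None,fx=1.5,fy=1.5,interpolation=cv2.INTER_CUBIC))
E
```

```text
4.3167 [590.56303518  31.56038702 186.02896834] [ 3.14150346e+00 -6.85434724e-05  1.50394551e+00] 0.10112143617400297 29.996621310710907
```

View pics/w2.png

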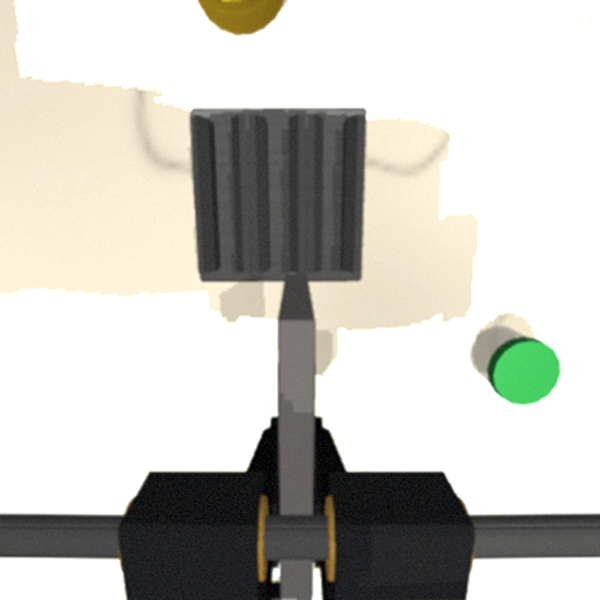

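The rack base corners in the crop are at (191,110), (366,109), (201,281) and (360,281). The held plate's near top end is at about (296,320), and its top strip runs vertically.

```bash
cat >> h.py <<'E'
from scipy.optimize import least_squares
def fit(c,px,model,x0):
    """model points (local), px; fit x,y,yaw"""
    def W(v):
        m=np.array(model,float);cs,sn=np.cos(v[2]),np.sin(v[2])
        return np.c_[v[0]+cs*m[:,0]-sn*m[:,1],v[1]+sn*m[:,0]+cs*m[:,1],m[:,2]]
    f=lambda v:np.concatenate([w2p(c,w)-p for w,p in zip(W(v),px)])
    r=least_squares(f,x0,x_scale=[1,1,.01]);return r.x.round(3),r.fun.reshape(-1,2).round(1)
E
python3 - <<'E'
from h import *
c=np.load("pics/w2.npy",allow_pickle=True).item()
q=lambda x,y:np.array([x/1.5+120,y/1.5])
print(fit(c,[q(191,110),q(366,109),q(201,281),q(360,281)],[(-56,55,8),(56,55,8),(-56,-55,8),(56,-55,8)],[587,126,-.066]))
e=q(296.5,320);print("plate end",p2w(c,e,228)); print("expected px for tool", w2p(c,(590.56-55*np.sin(-.067),31.56+55,228)))
print(p2w(c,q(299,460),228))
print(np.array(c["T"])[:3,3])
E
```

```text
(array([ 5.87470e+02,  1.22053e+02, -6.40000e-02]), array([[-1. , -1.1],
       [ 1. , -0.9],
       [-1.2,  1.4],
       [ 1.2,  1.1]]))
plate end [596.15719922  86.75959298]
expected px for tool [312.75255442 214.16472361]
[594.2023598   46.78856402]
[597.82110908 113.49269626 354.94103248]
```

Call:
arm_command --delta_pos '[[0.03,0.1,0],[0.07,0.22,0],[0.12,0.34,0],[0.122,0.36,-0.05],[0.122,0.36,-0.1]]' --delta_rot '[[0,0,0],[0,0,0.001],[0,0,0.001],[0,0,0.001],[0,0,0.001]]' --claw '[1,1,1,1,1]'

```text
t: 4.78
eef_pos: [621.7, 123.0, 160.8]
tcp_rot: [3.14, -0.0, 1.507]
ft_force: [-0.2, -1.0, -2.0]
opening: 0.105
grip_force: 30.0
```

Call:
arm_command --delta_pos '[[0,0,-0.1],[0,0,-0.2],[0,0,-0.212],[0,0,-0.212],[0,0,-0.212]]' --delta_rot '[[0,0,0],[0,0,0],[0,0,0],[0,0,0],[0,0,0]]' --claw '[1,1,1,1,1]'

```text
t: 5.2
eef_pos: [621.7, 120.5, 108.8]
tcp_rot: [3.141, -0.0, 1.504]
ft_force: [-0.3, -0.3, -1.1]
opening: 0.103
grip_force: 30.0
```

Call:
arm_command --delta_pos '[[0,0,0],[0,0,0],[0,0,0],[0,0,0],[0,0,0]]' --delta_rot '[[0,0,0],[0,0,0],[0,0,0],[0,0,0],[0,0,0]]' --claw '[1,1,1,1,1]'

```text
t: 5.62
eef_pos: [621.5, 120.3, 108.4]
tcp_rot: [3.141, -0.0, 1.504]
ft_force: [-0.5, 0.1, -1.0]
opening: 0.101
grip_force: 30.0
```

```bash
python3 - <<'E'
from h import *
s=state();print(s["t"],s["eef_pos"],s["tcp_rot"],s["opening"],s["grip_force"])
c,i1=snap("scene","s3");c,i2=snap("top","t3");c,i3=snap("wrist","w3")
z=lambda im,x,y,w,h:cv2.resize(np.clip(im[y:y+h,x:x+w]*1.8,0,255).astype('uint8'),(400,600*400//800 if h*4==w*3 else int(400*h/w)),interpolation=cv2.INTER_CUBIC)
a=z(i1,310,185,100,75);b=z(cv2.imread("pics/scene0.png"),310,185,100,75);d=z(i1,240,240,80,75);e=z(i3,240,0,200,188)
print(a.shape,d.shape,e.shape)
cv2.imwrite("pics/m3.png",np.vstack([np.hstack([a,b]),np.hstack([d[:300],e[:300]])]))
E
```

```text
5.6167 [621.5433822  120.27066113 108.35645375] [ 3.14089497e+00 -7.12607459e-05  1.50385592e+00] 0.10085529706515035 29.996509552001953
(300, 400, 3) (375, 400, 3) (376, 400, 3)
```

View pics/m3.png

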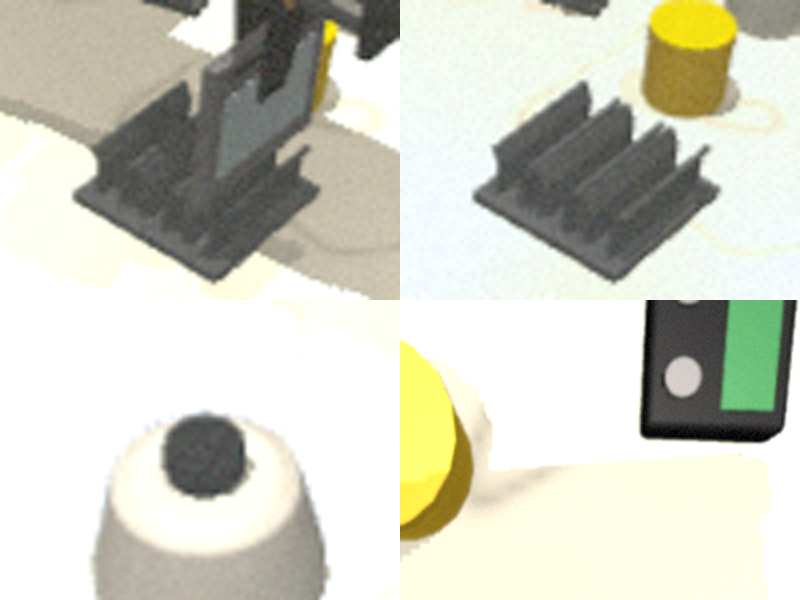

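The scene view shows the plate hovering over the far slot. The rack base corners in the crop are about (75,192), (213,272) and (320,186), and the plate's top corners are near (202,70), (217,76) and (323,22).

```bash
python3 - <<'E'
from h import *
c=calibration("scene")
q=lambda x,y:np.array([x/4+310-.4,y/4+185-.4])
print(fit(c,[q(75,192),q(213,272),q(320,186)],[(-56,-55,8),(56,-55,8),(56,55,8)],[587,124,-.066]))
zt=158.4
print(fit(c,[q(202,70),q(217,76),q(323,22)],[(-5,-55,zt),(5,-55,zt),(5,55,zt)],[621,121,-.066]))
for w in [(621.5,120.3,158.4)]: print(w2p(c,w))
q2=lambda x,y:np.array([x/5+240-.4,(y-300)/5+240-.4])
for m in [(204,430)]: print("head top",p2w(c,q2(*m),84))
# top camera: plate
t=calibration("top");im=cv2.imread("pics/t3_raw.png")
cv2.imwrite("pics/t3.png",cv2.resize(np.clip(im[185:255,230:320]*1.8,0,255).astype('uint8'),None,fx=8,fy=8,interpolation=cv2.INTER_CUBIC))
E
```

```text
(array([ 5.86157e+02,  1.23879e+02, -6.90000e-02]), array([[-0.9, -0.7],
       [ 0.5,  0.7],
       [ 0.4, -0.1]]))
(array([ 6.33025e+02,  1.00234e+02, -9.70000e-02]), array([[-1.3,  2. ],
       [-1.4,  2.5],
       [ 2.9, -5.3]]))
[376.89981219 188.04277511]
head top [ 564.10649574 -142.75409002]
```

View pics/t3.png

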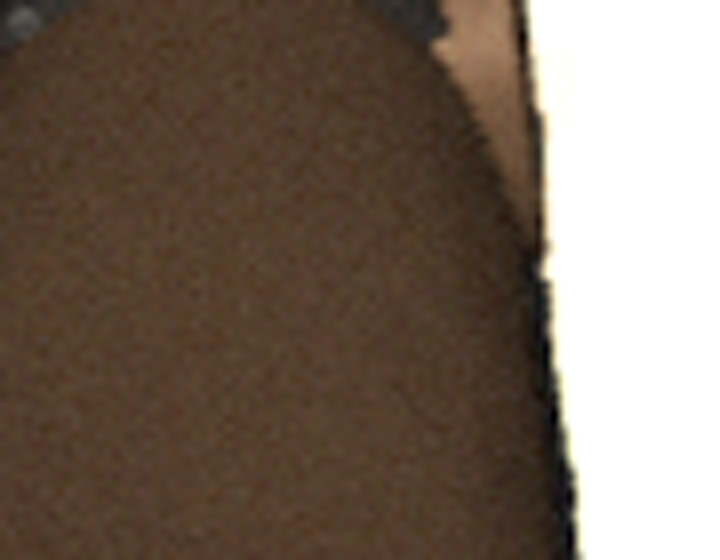

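The top view is blocked by the arm. I'll refit the plate with its true top height, 150.4 mm.

```bash
python3 - <<'E'
from h import *
c=calibration("scene")
q=lambda x,y:np.array([x/4+310-.4,y/4+185-.4])
zt=150.4
print(fit(c,[q(202,70),q(217,76),q(323,22)],[(-5,-55,zt),(5,-55,zt),(5,55,zt)],[621,121,-.066]))
print(fit(c,[q(202,70),q(217,76),q(323,22),q(319,130)],[(-5,-55,zt),(5,-55,zt),(5,55,zt),(5,55,50.4)],[621,121,-.066]))
for w in [(616.2-.0,65.4,150.4),(626.2,65.4,150.4),(630,175,150.4),(630,175,50.4)]: print(((w2p(c,w)-[309.6,184.6])*4).round())
E
```

```text
(array([ 6.28061e+02,  1.09723e+02, -1.03000e-01]), array([[-1.2,  1.9],
       [-1.4,  2.4],
       [ 2.8, -5. ]]))
(array([ 6.28035e+02,  1.11692e+02, -1.12000e-01]), array([[-0.9,  1.3],
       [-1.1,  1.9],
       [ 3.3, -5.3],
       [-1.4,  1.5]]))
[205.  68.]
[221.  75.]
[331. -12.]
[308. 123.]
```

Call:
arm_command --delta_pos '[[-0.004,0.004,0],[-0.004,0.004,-0.02],[-0.004,0.004,-0.04],[-0.004,0.004,-0.06],[-0.004,0.004,-0.08]]' --delta_rot '[[0,0,0],[0,0,0],[0,0,0],[0,0,0],[0,0,0]]' --claw '[1,1,1,1,1]'

```text
t: 6.18
eef_pos: [620.3, 121.3, 87.1]
tcp_rot: [-3.141, 0.0, 1.504]
ft_force: [-0.3, -0.1, -2.0]
opening: 0.101
grip_force: 30.0
```

Call:
arm_command --delta_pos '[[0,0,0],[0,0,0],[0,0,0],[0,0,0],[0,0,0]]' --delta_rot '[[0,0,0],[0,0,0],[0,0,0],[0,0,0],[0,0,0]]' --claw '[1,1,1,1,1]'

```text
t: 6.6
eef_pos: [620.5, 121.3, 88.1]
tcp_rot: [3.141, -0.0, 1.504]
ft_force: [-0.0, 0.5, -1.2]
opening: 0.105
grip_force: 30.0
```

Call:
arm_command --delta_pos '[[0,0,-0.02],[0,0,-0.04],[0,0,-0.06],[0,0,-0.075],[0,0,-0.085]]' --delta_rot '[[0,0,0],[0,0,0],[0,0,0],[0,0,0],[0,0,0]]' --claw '[1,1,1,1,1]'

```text
t: 7.02
eef_pos: [620.2, 121.2, 65.9]
tcp_rot: [-3.141, 0.0, 1.504]
ft_force: [-5.3, -0.9, 36.9]
opening: 0.097
grip_force: 30.0
```

Call:
arm_command --delta_pos '[[0,0,0],[0,0,0],[0,0,0],[0,0,0],[0,0,0]]' --delta_rot '[[0,0,0],[0,0,0],[0,0,0],[0,0,0],[0,0,0]]' --claw '[1,1,1,1,1]'

```text
t: 7.43
eef_pos: [620.5, 121.3, 66.7]
tcp_rot: [3.141, 0.0, 1.504]
ft_force: [0.3, 0.4, -1.0]
opening: 0.105
grip_force: 30.0
```

Call:
arm_command --delta_pos '[[0,0,0],[0,0,0],[0,0,0],[0,0,0],[0,0,0]]' --delta_rot '[[0,0,0],[0,0,0],[0,0,0],[0,0,0],[0,0,0]]' --claw '[0.6,0.6,0.6,0.6,0.6]'

```text
t: 7.85
eef_pos: [620.5, 121.3, 66.7]
tcp_rot: [3.141, -0.0, 1.504]
ft_force: [-0.4, 0.3, 0.2]
opening: 0.378
grip_force: 0.0
```

Call:
arm_command --delta_pos '[[0,0,0.1],[0,0,0.25],[0,0,0.4],[0,0,0.5],[-0.05,-0.1,0.53]]' --delta_rot '[[0,0,0],[0,0,0],[0,0,0],[0,0,0],[0,0,0]]' --claw '[0.6,0.6,0.6,0.6,0.6]'

```text
t: 8.27
eef_pos: [610.4, 98.7, 203.6]
tcp_rot: [3.134, -0.002, 1.506]
ft_force: [0.2, 0.1, 0.1]
opening: 0.398
grip_force: 0.0
```

Call:
arm_command --delta_pos '[[-0.07,-0.1,0],[-0.07,-0.2,0],[-0.07,-0.285,0],[-0.07,-0.285,0],[-0.07,-0.285,0]]' --delta_rot '[[0,0,0],[0,0,0],[0,0,0],[0,0,0],[0,0,0]]' --claw '[0.6,0.6,0.6,0.6,0.6]'

```text
t: 8.68
eef_pos: [590.5, 24.3, 199.3]
tcp_rot: [3.141, -0.0, 1.502]
ft_force: [-0.1, -0.1, -1.1]
opening: 0.4
grip_force: 0.0
```

Call:
arm_command --delta_pos '[[0,0,0],[0,0,0],[0,0,0],[0,0,0],[0,0,0]]' --delta_rot '[[0,0,0],[0,0,0],[0,0,0],[0,0,0],[0,0,0]]' --claw '[0.6,0.6,0.6,0.6,0.6]'

```text
t: 9.1
eef_pos: [590.4, 25.6, 199.1]
tcp_rot: [-3.142, -0.0, 1.505]
ft_force: [0.8, -0.7, 0.4]
opening: 0.399
grip_force: 0.0
```

```bash
python3 - <<'E'
from h import *
s=state();print(s["t"],s["eef_pos"],s["tcp_rot"],s["opening"],s["grip_force"])
c,im=snap("wrist","w4");a=cv2.resize(np.clip(im[40:290,200:400]*1.8,0,255).astype('uint8'),None,fx=2,fy=2,interpolation=cv2.INTER_CUBIC)
c,i1=snap("scene","s4");b=cv2.resize(np.clip(i1[160:260,310:410]*1.8,0,255).astype('uint8'),None,fx=4,fy=4,interpolation=cv2.INTER_CUBIC)
g=np.zeros((500,800,3),'uint8');g[:,:400]=a;g[:400,400:]=b;cv2.imwrite("pics/m4.png",g)
E
```

```text
9.1 [590.42741388  25.58375481 199.10214816] [-3.14157060e+00 -5.47064535e-06  1.50465666e+00] 0.399226837864924 0.0
```

View pics/m4.png

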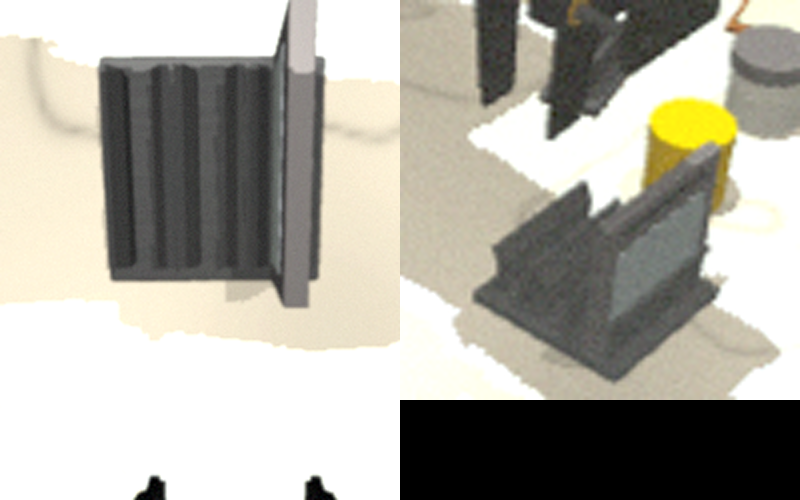

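The large cassette stands in the far slot. In the wrist crop its near top end is at rows 305, between columns 285 and 308. In the scene crop its top runs from (605,228) to (717,146).

```bash
python3 - <<'E'
from h import *
w=np.load("pics/w4.npy",allow_pickle=True).item();s=calibration("scene")
q=lambda x,y:np.array([x/2+200-.25,y/2+40-.25]);r=lambda x,y:np.array([(x-400)/4+310-.4,y/4+160-.4])
R=[(-56,55,8),(56,55,8),(-56,-55,8),(56,-55,8)]
print("w rack",fit(w,[q(100,58),q(324,58),q(110,279),q(318,279)],R,[587,124,-.066]))
rk,_=fit(s,[r(475,293),r(613,372),r(718,291)],[R[2],R[3],R[1]],[587,124,-.066]);print("s rack",rk)
print("w plate end", p2w(w,q(296.5,305.5),108))
e=p2w(s,r(600,229),108);f=p2w(s,r(714,146),108);print("s plate ends",e,f,(e+f)/2,np.hypot(*(e-f)))
P=(586.6,124.5,-.067)
def W(x,y,z):return (P[0]+x+.067*y,P[1]+y-.067*x,z)
for p in [(29,-55,108),(39,-55,108),(39,55,108),(29,55,108),(-56,-55,8),(56,-55,8),(56,55,8)]: print(p,((w2p(s,W(*p))-[309.6,159.6])*4+[400,0]).round(),((w2p(w,W(*p))-[199.75,39.75])*2).round())
E
```

```text
w rack (array([ 5.87238e+02,  1.22517e+02, -6.60000e-02]), array([[-1.3, -1.2],
       [ 1.4, -1.4],
       [-0.6,  1.6],
       [ 0.5,  1.6]]))
s rack [ 5.86939e+02  1.22342e+02 -7.70000e-02]
w plate end [618.83187793  67.65253234]
s plate ends [617.02260363  65.50047215] [626.28140531 173.27153292] [621.65200447 119.38600253] 108.16804957223617
(29, -55, 108) [594. 224.] [279. 307.]
(39, -55, 108) [609. 231.] [305. 307.]
(39, 55, 108) [722. 145.] [314. -12.]
(29, 55, 108) [708. 138.] [285. -12.]
(-56, -55, 8) [472. 289.] [107. 279.]
(56, -55, 8) [616. 375.] [318. 279.]
(56, 55, 8) [723. 285.] [326.  51.]
```

Call:
arm_command --delta_pos '[[-0.01,-0.14,0.02],[-0.02,-0.28,0.04],[-0.03,-0.42,0.06],[-0.04,-0.56,0.08],[-0.05,-0.7,0.12]]' --delta_rot '[[0,0,0.05],[0,0,0.1],[0,0,0.15],[0,0,0.2],[0,0,0.225]]' --claw '[0.3,0.3,0.3,0.3,0.3]'

```text
t: 9.62
eef_pos: [577.3, -151.3, 228.8]
tcp_rot: [-3.141, -0.001, 1.862]
ft_force: [0.6, 1.1, 0.6]
opening: 0.675
grip_force: 0.0
```

Call:
arm_command --delta_pos '[[-0.01,-0.14,0],[-0.02,-0.28,0],[-0.03,-0.42,0],[-0.035,-0.56,0],[-0.038,-0.7,0]]' --delta_rot '[[0,0,0],[0,0,0],[0,0,0],[0,0,0],[0,0,0]]' --claw '[0.3,0.3,0.3,0.3,0.3]'

```text
t: 10.03
eef_pos: [568.0, -326.6, 229.2]
tcp_rot: [3.141, -0.0, 1.857]
ft_force: [0.3, 0.4, -0.4]
opening: 0.701
grip_force: 0.0
```

Call:
arm_command --delta_pos '[[0,0,0],[0,0,0],[0,0,0],[0,0,0],[0,0,0]]' --delta_rot '[[0,0,0],[0,0,0],[0,0,0],[0,0,0],[0,0,0]]' --claw '[0.3,0.3,0.3,0.3,0.3]'

```text
t: 10.45
eef_pos: [568.7, -323.8, 229.4]
tcp_rot: [3.141, 0.0, 1.859]
ft_force: [-0.5, -0.8, -0.5]
opening: 0.699
grip_force: 0.0
```

```bash
python3 - <<'E'
from h import *
s=state();print(s["t"],s["eef_pos"],s["tcp_rot"],s["opening"],s["grip_force"])
c,im=snap("wrist","w5");cv2.imwrite("pics/w5.png",cv2.resize(np.clip(im[60:360,60:460]*1.6,0,255).astype('uint8'),None,fx=2,fy=2,interpolation=cv2.INTER_CUBIC))
E
```

```text
10.45 [ 568.72620684 -323.77280159  229.38954372] [3.14140591e+00 3.10676565e-05 1.85874845e+00] 0.6985765244095059 0.0
```

View pics/w5.png

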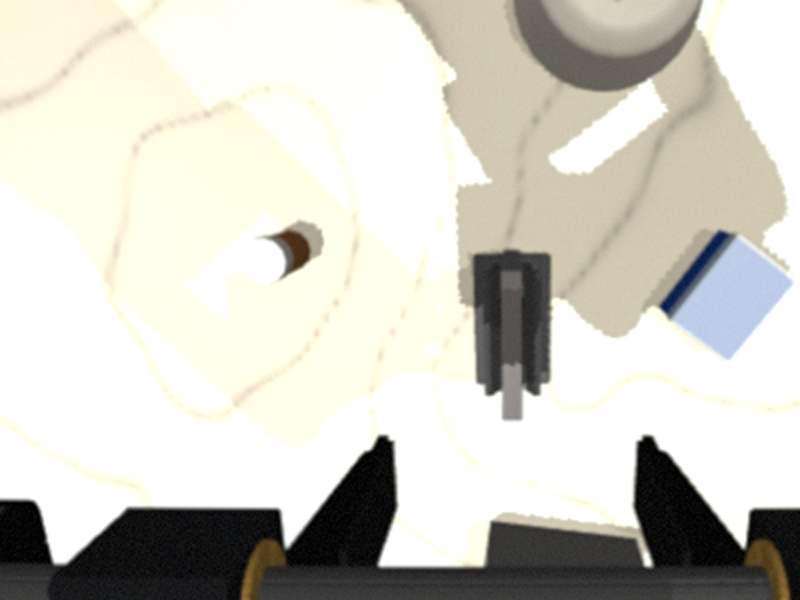

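The small cassette's top strip runs from (512,270) to (512,419) in the crop. The vial's white cap is at about (264,258), with its amber body towards (298,247).

```bash
python3 - <<'E'
from h import *
c=np.load("pics/w5.npy",allow_pickle=True).item()
q=lambda x,y:np.array([x/2+60-.25,y/2+60-.25])
A,B=p2w(c,q(512,270),88),p2w(c,q(512,419),88);d=A-B;print((A+B)/2,np.hypot(*d),np.arctan2(-d[0],d[1]))
im=cv2.imread("pics/w5_raw.png");print("vial cap?",p2w(c,q(264,258),48))
hsv=cv2.cvtColor(im,cv2.COLOR_BGR2HSV);m=((hsv[...,1]>100)&(hsv[...,0]<22)&(hsv[...,2]<140)).astype('uint8');m[:150]=0;m[220:]=0;m[:,:150]=0;m[:,230:]=0
ys,xs=np.nonzero(m);print(xs.min(),xs.max(),ys.min(),ys.max())
# base rim: brown farthest in direction away from cap
d=np.array([34,-11])/np.hypot(34,11);t=xs*d[0]+ys*d[1];n=-xs*d[1]+ys*d[0];print("n range",n.min(),n.max(),"tmax",t.max())
tb=t.max();nc=(n.min()+n.max())/2;e=d*tb+np.array([-d[1],d[0]])*nc
g=p2w(c,e,0);print("base far edge",g); cam=np.array(c["T"])[:2,3];u=(g-cam)/np.hypot(*(g-cam));print("vial centre",g-12*u)
E
```

```text
[ 569.40776143 -326.90809866] 74.0550985912572 0.2866760790477948
vial cap? [ 434.15418543 -327.98214494]
199 214 176 194
n range 229.9417532047529 247.9912153949763 tmax 146.94221079203572
base far edge [ 442.02644888 -324.39230422]
vial centre [ 451.59454594 -317.14996214]
```

Call:
arm_command --delta_pos '[[0.001,-0.007,-0.15],[0.001,-0.007,-0.3],[0.001,-0.007,-0.45],[0.001,-0.007,-0.6],[0.001,-0.007,-0.71]]' --delta_rot '[[0,0,0],[0,0,0],[0,0,0],[0,0,0],[0,0,0]]' --claw '[0.5,0.5,0.5,0.5,0.5]'

```text
t: 10.92
eef_pos: [568.1, -325.4, 49.0]
tcp_rot: [-3.14, -0.002, 1.858]
ft_force: [0.5, -0.1, -0.2]
opening: 0.505
grip_force: 0.0
```

Call:
arm_command --delta_pos '[[0,0,0],[0,0,0],[0,0,0],[0,0,0],[0,0,0]]' --delta_rot '[[0,0,0],[0,0,0],[0,0,0],[0,0,0],[0,0,0]]' --claw '[0.5,0.7,1,1,1]'

```text
t: 11.33
eef_pos: [569.5, -327.1, 53.8]
tcp_rot: [3.14, 0.003, 1.858]
ft_force: [-0.3, -0.7, 0.2]
opening: 0.276
grip_force: 0.0
```

Call:
arm_command --delta_pos '[[0,0,0],[0,0,0],[0,0,0],[0,0,0],[0,0,0]]' --delta_rot '[[0,0,0],[0,0,0],[0,0,0],[0,0,0],[0,0,0]]' --claw '[1,1,1,1,1]'

```text
t: 11.75
eef_pos: [568.9, -326.9, 52.4]
tcp_rot: [3.141, 0.001, 1.857]
ft_force: [-0.5, 1.1, 7.0]
opening: 0.099
grip_force: 30.0
```

Call:
arm_command --delta_pos '[[0,0,0.1],[0,0,0.22],[0,0,0.34],[0,0,0.46],[0,0,0.56]]' --delta_rot '[[0,0,0],[0,0,0],[0,0,0],[0,0,0],[0,0,0]]' --claw '[1,1,1,1,1]'

```text
t: 12.17
eef_pos: [568.7, -326.7, 193.8]
tcp_rot: [3.141, 0.001, 1.857]
ft_force: [0.0, 0.4, -1.1]
opening: 0.106
grip_force: 30.0
```

Call:
arm_command --delta_pos '[[0,0.05,0],[-0.01,0.18,0],[-0.01,0.32,0],[-0.02,0.46,0],[-0.02,0.6,0]]' --delta_rot '[[0,0,-0.03],[0,0,-0.08],[0,0,-0.13],[0,0,-0.18],[0,0,-0.225]]' --claw '[1,1,1,1,1]'

```text
t: 12.58
eef_pos: [563.0, -175.4, 191.6]
tcp_rot: [-3.141, -0.0, 1.499]
ft_force: [0.5, -0.8, -0.3]
opening: 0.102
grip_force: 30.0
```

Call:
arm_command --delta_pos '[[0,0.13,0],[-0.01,0.26,0],[-0.01,0.39,0],[-0.02,0.51,0],[-0.02,0.6,0]]' --delta_rot '[[0,0,0],[0,0,0],[0,0,0],[0,0,0],[0,0,0]]' --claw '[1,1,1,1,1]'

```text
t: 13.0
eef_pos: [558.0, -24.5, 191.7]
tcp_rot: [-3.141, -0.0, 1.505]
ft_force: [0.4, 0.3, -0.5]
opening: 0.105
grip_force: 30.0
```

Call:
arm_command --delta_pos '[[0,0.13,0],[-0.01,0.27,0],[-0.01,0.41,0],[-0.02,0.54,0],[-0.024,0.605,0]]' --delta_rot '[[0,0,0],[0,0,0],[0,0,0],[0,0,0],[0,0,0]]' --claw '[1,1,1,1,1]'

```text
t: 13.42
eef_pos: [552.0, 127.6, 191.6]
tcp_rot: [-3.141, -0.0, 1.506]
ft_force: [-0.3, -0.4, -0.2]
opening: 0.106
grip_force: 30.0
```

Call:
arm_command --delta_pos '[[0,0,-0.05],[0,0,-0.15],[0,0,-0.25],[0,0,-0.33],[0,0,-0.392]]' --delta_rot '[[0,0,0],[0,0,0],[0,0,0],[0,0,0],[0,0,0]]' --claw '[1,1,1,1,1]'

```text
t: 13.83
eef_pos: [552.0, 124.5, 92.0]
tcp_rot: [-3.14, 0.0, 1.504]
ft_force: [0.9, -0.6, -1.6]
opening: 0.107
grip_force: 30.0
```

Call:
arm_command --delta_pos '[[0,0,0],[0,0,0],[0,0,0],[0,0,0],[0,0,0]]' --delta_rot '[[0,0,0],[0,0,0],[0,0,0],[0,0,0],[0,0,0]]' --claw '[1,1,1,1,1]'

```text
t: 14.25
eef_pos: [553.1, 124.5, 94.7]
tcp_rot: [3.14, -0.0, 1.504]
ft_force: [0.7, -0.2, -0.3]
opening: 0.105
grip_force: 30.0
```

Call:
arm_command --delta_pos '[[-0.001,0.004,0],[-0.001,0.004,-0.02],[-0.001,0.004,-0.04],[-0.001,0.004,-0.06],[-0.001,0.004,-0.08]]' --delta_rot '[[0,0,0],[0,0,0],[0,0,0],[0,0,0],[0,0,0]]' --claw '[1,1,1,1,1]'

```text
t: 14.67
eef_pos: [552.3, 125.5, 72.9]
tcp_rot: [-3.141, 0.0, 1.504]
ft_force: [-0.0, -0.5, -1.6]
opening: 0.103
grip_force: 30.0
```

Call:
arm_command --delta_pos '[[0,0,0],[0,0,0],[0,0,0],[0,0,0],[0,0,0]]' --delta_rot '[[0,0,0],[0,0,0],[0,0,0],[0,0,0],[0,0,0]]' --claw '[1,1,1,1,1]'

```text
t: 15.08
eef_pos: [552.5, 125.5, 73.8]
tcp_rot: [3.141, -0.0, 1.504]
ft_force: [-0.8, 0.0, -1.2]
opening: 0.106
grip_force: 30.0
```

Call:
arm_command --delta_pos '[[0,0,-0.02],[0,0,-0.04],[0,0,-0.06],[0,0,-0.075],[0,0,-0.084]]' --delta_rot '[[0,0,0],[0,0,0],[0,0,0],[0,0,0],[0,0,0]]' --claw '[1,1,1,1,1]'

```text
t: 15.5
eef_pos: [552.3, 125.5, 52.3]
tcp_rot: [-3.141, 0.0, 1.504]
ft_force: [-8.3, -2.0, 37.9]
opening: 0.106
grip_force: 30.0
```

Call:
arm_command --delta_pos '[[0,0,0],[0,0,0],[0,0,0],[0,0,0],[0,0,0]]' --delta_rot '[[0,0,0],[0,0,0],[0,0,0],[0,0,0],[0,0,0]]' --claw '[1,1,1,1,1]'

```text
t: 15.92
eef_pos: [552.4, 125.5, 52.6]
tcp_rot: [3.142, 0.0, 1.504]
ft_force: [-0.1, 0.3, 0.2]
opening: 0.102
grip_force: 30.0
```

Call:
arm_command --delta_pos '[[0,0,0],[0,0,0],[0,0,0],[0,0,0],[0,0,0]]' --delta_rot '[[0,0,0],[0,0,0],[0,0,0],[0,0,0],[0,0,0]]' --claw '[0.6,0.6,0.6,0.6,0.6]'

```text
t: 16.33
eef_pos: [552.5, 125.5, 52.7]
tcp_rot: [3.141, -0.0, 1.504]
ft_force: [0.0, 0.4, 1.0]
opening: 0.376
grip_force: 0.0
```

Call:
arm_command --delta_pos '[[0,0,0.1],[0,0,0.25],[0,0,0.4],[0,0,0.52],[0,0,0.6]]' --delta_rot '[[0,0,0],[0,0,0],[0,0,0],[0,0,0],[0,0,0]]' --claw '[0.6,0.6,0.6,0.6,0.6]'

```text
t: 16.75
eef_pos: [553.0, 125.6, 206.0]
tcp_rot: [3.138, -0.001, 1.504]
ft_force: [1.0, 0.3, -0.2]
opening: 0.401
grip_force: 0.0
```

Call:
arm_command --delta_pos '[[0.09,-0.14,0],[0.09,-0.27,0],[0.09,-0.4,0],[0.09,-0.4,0],[0.09,-0.4,0]]' --delta_rot '[[0,0,0],[0,0,0],[0,0,0],[0,0,0],[0,0,0]]' --claw '[0.6,0.6,0.6,0.6,0.6]'

```text
t: 17.17
eef_pos: [574.9, 24.2, 202.6]
tcp_rot: [-3.142, -0.0, 1.501]
ft_force: [-0.7, 0.4, -0.7]
opening: 0.398
grip_force: 0.0
```

Call:
arm_command --delta_pos '[[0,0,0],[0,0,0],[0,0,0],[0,0,0],[0,0,0]]' --delta_rot '[[0,0,0],[0,0,0],[0,0,0],[0,0,0],[0,0,0]]' --claw '[0.2,0.2,0.2,0.2,0.2]'

```text
t: 17.58
eef_pos: [574.9, 26.2, 202.7]
tcp_rot: [3.142, -0.0, 1.505]
ft_force: [0.1, 0.0, 0.5]
opening: 0.697
grip_force: 0.0
```

```bash
python3 - <<'E'
from h import *
s=state();print(s["t"],s["eef_pos"],s["tcp_rot"],s["opening"],s["grip_force"])
snap("wrist","w6");snap("scene","s6")
E
```

```text
17.5833 [574.90184994  26.22269544 202.66927401] [ 3.14151697e+00 -3.12229957e-05  1.50487271e+00] 0.6968084438387173 0.0
```

Call:
arm_command --delta_pos '[[-0.01,0.14,0],[-0.02,0.28,0],[-0.03,0.42,0],[-0.03,0.56,0.02],[-0.03,0.68,0.06]]' --delta_rot '[[0,0,0.04],[0,0,0.04],[0,0,0.04],[0,0,0.04],[0,0,0.04]]' --claw '[0,0,0,0,0]'

```text
t: 18.1
eef_pos: [566.6, 197.6, 217.0]
tcp_rot: [-3.14, 0.0, 1.567]
ft_force: [1.1, -0.2, 0.0]
opening: 0.996
grip_force: 0.0
```

Call:
arm_command --delta_pos '[[0,0.14,0],[0,0.28,0],[0,0.42,0],[0,0.56,0],[0,0.665,0.06]]' --delta_rot '[[0,0,0],[0,0,0],[0,0,0],[0,0,0],[0,0,0]]' --claw '[0,0,0,0,0]'

```text
t: 18.52
eef_pos: [566.0, 364.1, 230.1]
tcp_rot: [-3.138, 0.002, 1.568]
ft_force: [0.9, -0.6, 0.1]
opening: 1.001
grip_force: 0.0
```

Call:
arm_command --delta_pos '[[0,0,0],[0,0,0],[0,0,0],[0,0,0],[0,0,0]]' --delta_rot '[[0,0,0],[0,0,0],[0,0,0],[0,0,0],[0,0,0]]' --claw '[0,0,0,0,0]'

```text
t: 18.93
eef_pos: [567.5, 360.7, 232.4]
tcp_rot: [-3.141, 0.0, 1.565]
ft_force: [0.6, -0.4, -0.4]
opening: 0.999
grip_force: 0.0
```

```bash
python3 - <<'E'
from h import *
s=state();print(s["t"],s["eef_pos"],s["tcp_rot"],s["opening"],s["grip_force"])
c,i7=snap("wrist","w7")
B=lambda im,x,y,w,h,f:cv2.resize(np.clip(im[y:y+h,x:x+w]*1.8,0,255).astype('uint8'),None,fx=f,fy=f,interpolation=cv2.INTER_CUBIC)
g=np.zeros((600,800,3),'uint8')
g[:500,:400]=B(cv2.imread("pics/w6_raw.png"),210,40,200,250,2)
g[:300,400:]=B(cv2.imread("pics/s6_raw.png"),310,185,100,75,4)
g[300:,400:]=B(i7,217,130,200,150,2)
cv2.imwrite("pics/m7.png",g)
E
```

```text
18.9333 [567.5433605  360.69711854 232.41823949] [-3.14110700e+00  3.87739607e-04  1.56547884e+00] 0.9994003476162423 0.0
```

View pics/m7.png

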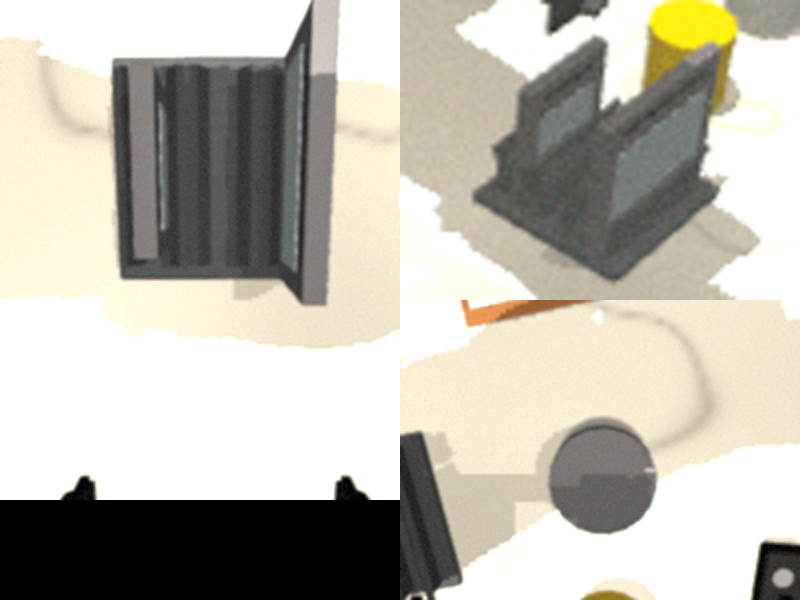

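Both cassettes stand upright in their slots. The small plate's top runs from row 66 to row 258 in the left crop, and the rack from row 58 to row 278. The tub lid is centred at (602,480) in the composite, with a radius of 53.

```bash
python3 - <<'E'
from h import *
w=np.load("pics/w6.npy",allow_pickle=True).item();s=calibration("scene")
q=lambda x,y:np.array([x/2+210-.25,y/2+40-.25])
R=[(-56,55,8),(56,55,8),(-56,-55,8),(56,-55,8)]
print("w rack",fit(w,[q(112,58),q(338,58),q(122,278),q(330,278)],R,[587,124,-.066]))
A,B=p2w(w,q(142,66),88),p2w(w,q(146,258),88);print("small",A,B,(A+B)/2,np.hypot(*(A-B)))
print("large end",p2w(w,q(314,303),108))
r=lambda x,y:np.array([(x-400)/4+310-.4,y/4+185-.4])
e,f=p2w(s,r(525,93),88),p2w(s,r(600,40),88);print("scene small",e,f,(e+f)/2)
e,f=p2w(s,r(600,127),108),p2w(s,r(714,46),108);print("scene large",e,f,(e+f)/2)
c=np.load("pics/w7.npy",allow_pickle=True).item()
print("tub lid",p2w(c,((602-400)/2+217-.25,(480-300)/2+130-.25),58))
im=cv2.imread("pics/top0.png");t=calibration("top")
for n,(x,y,W,H,z) in {"tub":(150,210,45,38,58),"rackmix":(0,0,0,0,0)}.items():
    if W:
        g=cv2.cvtColor(im[y:y+H,x:x+W],cv2.COLOR_BGR2GRAY);m=(g<115).astype('uint8');k=cv2.connectedComponentsWithStats(m);i=1+np.argmax(k[2][1:,4]);print(n,k[3][i]+[x,y],k[2][i],p2w(t,k[3][i]+[x,y],z))
E
```

```text
w rack (array([ 5.88324e+02,  1.22524e+02, -6.20000e-02]), array([[-0.1, -0.8],
       [ 0.5, -1.3],
       [-0.4,  1.5],
       [-0.2,  1.1]]))
small [557.240269   160.65088242] [551.96287914  87.96250258] [554.60157407 124.3066925 ] 72.87970504609261
large end [618.35267052  67.76499508]
scene small [551.69500076  86.90355349] [556.79286712 158.9730966 ] [554.24393394 122.93832505]
scene large [616.03942011  66.97568321] [626.28140531 173.27153292] [621.16041271 120.12360806]
tub lid [569.61444516 363.44078717]
tub [170.69908815 228.88145897] [  6   5  31  28 658] [567.32912139 359.66759047]
```

Call:
arm_command --delta_pos '[[0.002,0.004,-0.15],[0.002,0.004,-0.3],[0.002,0.004,-0.45],[0.002,0.004,-0.6],[0.002,0.004,-0.72]]' --delta_rot '[[0,0,0],[0,0,0],[0,0,0],[0,0,0],[0,0,0]]' --claw '[0,0,0,0,0]'

```text
t: 19.4
eef_pos: [567.4, 361.6, 50.0]
tcp_rot: [-3.14, 0.001, 1.566]
ft_force: [0.7, -0.8, -0.7]
opening: 1.0
grip_force: 0.0
```

Call:
arm_command --delta_pos '[[0,0,-0.06],[0,0,-0.11],[0,0,-0.15],[0,0,-0.155],[0,0,-0.155]]' --delta_rot '[[0,0,0],[0,0,0],[0,0,0],[0,0,0],[0,0,0]]' --claw '[0,0,0,0.2,0.3]'

```text
t: 19.82
eef_pos: [568.2, 362.7, 14.2]
tcp_rot: [3.141, -0.0, 1.566]
ft_force: [-0.4, -0.3, 0.2]
opening: 0.913
grip_force: 0.0
```

Call:
arm_command --delta_pos '[[0,0,0],[0,0,0],[0,0,0],[0,0,0],[0,0,0]]' --delta_rot '[[0,0,0],[0,0,0],[0,0,0],[0,0,0],[0,0,0]]' --claw '[0.6,0.6,1,1,1]'

```text
t: 20.23
eef_pos: [568.2, 362.9, 14.6]
tcp_rot: [3.141, -0.0, 1.567]
ft_force: [-0.6, -0.1, 3.5]
opening: 0.604
grip_force: 30.0
```

Call:
arm_command --delta_pos '[[0,0,0],[0,0,0],[0,0,0],[0,0,0],[0,0,0]]' --delta_rot '[[0,0,0],[0,0,0],[0,0,0],[0,0,0],[0,0,0]]' --claw '[1,1,1,1,1]'

```text
t: 20.65
eef_pos: [568.1, 362.9, 14.5]
tcp_rot: [3.141, -0.0, 1.567]
ft_force: [-0.8, -0.5, 5.6]
opening: 0.606
grip_force: 30.0
```

Call:
arm_command --delta_pos '[[0,0,0.08],[0,0,0.2],[0,0,0.34],[0,0,0.48],[0,0,0.6]]' --delta_rot '[[0,0,0],[0,0,0],[0,0,0],[0,0,0],[0,0,0]]' --claw '[1,1,1,1,1]'

```text
t: 21.07
eef_pos: [567.9, 362.8, 166.0]
tcp_rot: [3.141, -0.0, 1.567]
ft_force: [0.9, -0.5, -0.8]
opening: 0.604
grip_force: 30.0
```

Call:
arm_command --delta_pos '[[0,-0.06,0],[0.005,-0.16,0],[0.01,-0.27,0],[0.01,-0.38,0],[0.01,-0.5,0]]' --delta_rot '[[0,0,0],[0,0,0],[0,0,0],[0,0,0],[0,0,0]]' --claw '[1,1,1,1,1]'

```text
t: 21.48
eef_pos: [569.8, 236.5, 163.0]
tcp_rot: [-3.141, 0.0, 1.567]
ft_force: [-0.0, -0.3, -1.0]
opening: 0.602
grip_force: 30.0
```

Call:
arm_command --delta_pos '[[0,-0.12,0],[0.005,-0.24,0],[0.01,-0.36,0],[0.01,-0.48,0],[0.01,-0.6,0]]' --delta_rot '[[0,0,0],[0,0,0],[0,0,0],[0,0,0],[0,0,0]]' --claw '[1,1,1,1,1]'

```text
t: 21.9
eef_pos: [572.3, 86.1, 163.1]
tcp_rot: [-3.141, 0.0, 1.567]
ft_force: [1.1, -0.1, -1.2]
opening: 0.605
grip_force: 30.0
```

Call:
arm_command --delta_pos '[[0,-0.1,0],[0.006,-0.2,0],[0.012,-0.3,0],[0.012,-0.36,0],[0.012,-0.387,0]]' --delta_rot '[[0,0,0],[0,0,0],[0,0,0],[0,0,0],[0,0,0]]' --claw '[1,1,1,1,1]'

```text
t: 22.32
eef_pos: [575.5, -11.1, 163.1]
tcp_rot: [-3.141, 0.0, 1.565]
ft_force: [1.4, 0.7, -0.5]
opening: 0.603
grip_force: 30.0
```

Call:
arm_command --delta_pos '[[0,0,-0.05],[0,0,-0.16],[0,0,-0.28],[0,0,-0.4],[0,0,-0.5]]' --delta_rot '[[0,0,0],[0,0,0],[0,0,0],[0,0,0],[0,0,0]]' --claw '[1,1,1,1,1]'

```text
t: 22.73
eef_pos: [575.0, -8.5, 36.8]
tcp_rot: [-3.14, -0.0, 1.567]
ft_force: [0.9, -0.7, -1.8]
opening: 0.604
grip_force: 30.0
```

Call:
arm_command --delta_pos '[[0,0,0],[0,0,0],[0,0,0],[0,0,0],[0,0,0]]' --delta_rot '[[0,0,0],[0,0,0],[0,0,0],[0,0,0],[0,0,0]]' --claw '[1,1,1,1,1]'

```text
t: 23.15
eef_pos: [576.6, -9.0, 40.5]
tcp_rot: [3.139, 0.0, 1.567]
ft_force: [-0.2, 0.0, -2.1]
opening: 0.604
grip_force: 30.0
```

Call:
arm_command --delta_pos '[[0,0,-0.03],[0,0,-0.055],[0,0,-0.08],[0,0,-0.095],[0,0,-0.103]]' --delta_rot '[[0,0,0],[0,0,0],[0,0,0],[0,0,0],[0,0,0]]' --claw '[1,1,1,1,1]'

```text
t: 23.57
eef_pos: [575.6, -8.9, 13.7]
tcp_rot: [-3.141, 0.0, 1.567]
ft_force: [-14.0, 0.5, 39.1]
opening: 0.606
grip_force: 30.0
```

Call:
arm_command --delta_pos '[[0,0,0],[0,0,0],[0,0,0],[0,0,0],[0,0,0]]' --delta_rot '[[0,0,0],[0,0,0],[0,0,0],[0,0,0],[0,0,0]]' --claw '[1,1,1,1,1]'

```text
t: 23.98
eef_pos: [575.7, -8.9, 13.8]
tcp_rot: [-3.141, 0.0, 1.567]
ft_force: [-5.6, 0.8, 13.5]
opening: 0.606
grip_force: 30.0
```

Call:
arm_command --delta_pos '[[0,0,0],[0,0,0],[0,0,0],[0,0,0],[0,0,0]]' --delta_rot '[[0,0,0],[0,0,0],[0,0,0],[0,0,0],[0,0,0]]' --claw '[0.1,0.1,0.1,0.1,0.1]'

```text
t: 24.4
eef_pos: [575.9, -9.0, 12.9]
tcp_rot: [-3.141, -0.0, 1.567]
ft_force: [-0.5, -0.7, -0.3]
opening: 0.877
grip_force: 0.0
```

Call:
arm_command --delta_pos '[[0,0,0.1],[0,0,0.25],[0,0,0.4],[0,0,0.55],[0,0,0.7]]' --delta_rot '[[0,0,0],[0,0,0],[0,0,0],[0,0,0],[0,0,0]]' --claw '[0.1,0.1,0.1,0.1,0.1]'

```text
t: 24.82
eef_pos: [575.6, -8.9, 189.9]
tcp_rot: [-3.141, -0.0, 1.567]
ft_force: [0.5, -0.1, -0.1]
opening: 0.903
grip_force: 0.0
```

Call:
arm_command --delta_pos '[[-0.07,-0.14,0],[-0.14,-0.28,0],[-0.21,-0.42,0],[-0.28,-0.56,0],[-0.35,-0.65,0]]' --delta_rot '[[0,0,0],[0,0,0],[0,0,0],[0,0,0],[0,0,0]]' --claw '[0.3,0.3,0.3,0.3,0.3]'

```text
t: 25.23
eef_pos: [487.5, -173.8, 188.2]
tcp_rot: [3.141, 0.001, 1.566]
ft_force: [-0.3, -0.4, 0.2]
opening: 0.707
grip_force: 0.0
```

Call:
arm_command --delta_pos '[[-0.07,-0.14,0],[-0.14,-0.28,0],[-0.2,-0.42,0],[-0.2,-0.56,0],[-0.2,-0.61,0]]' --delta_rot '[[0,0,0],[0,0,0],[0,0,0],[0,0,0],[0,0,0]]' --claw '[0.3,0.3,0.3,0.3,0.3]'

```text
t: 25.65
eef_pos: [437.7, -327.9, 188.2]
tcp_rot: [3.141, 0.001, 1.564]
ft_force: [0.1, -0.5, 0.2]
opening: 0.7
grip_force: 0.0
```

Call:
arm_command --delta_pos '[[0,0,0],[0,0,0],[0,0,0],[0,0,0],[0,0,0]]' --delta_rot '[[0,0,0],[0,0,0],[0,0,0],[0,0,0],[0,0,0]]' --claw '[0.3,0.3,0.3,0.3,0.3]'

```text
t: 26.07
eef_pos: [438.8, -322.8, 188.3]
tcp_rot: [3.142, -0.0, 1.568]
ft_force: [-1.2, -1.0, -0.7]
opening: 0.703
grip_force: 0.0
```

```bash
python3 - <<'E'
from h import *
s=state();print(s["t"],s["eef_pos"],s["tcp_rot"],s["opening"],s["grip_force"])
c,w=snap("wrist","w8");_,t=snap("top","t8");_,sc=snap("scene","s8")
B=lambda im,x,y,w,h,f,k=1.3:cv2.resize(np.clip(im[y:y+h,x:x+w]*k,0,255).astype('uint8'),None,fx=f,fy=f,interpolation=cv2.INTER_CUBIC)
g=np.zeros((600,800,3),'uint8')
g[:300,:400]=B(w,217,130,200,150,2,1.0)
g[:300,400:]=B(cv2.imread("pics/top0.png"),450,265,40,30,10)
g[300:,:400]=B(t,235,175,200,150,2,1.6)
g[300:,400:]=B(sc,240,180,200,150,2,1.6)
cv2.imwrite("pics/m8.png",g)
E
```

```text
26.0667 [ 438.76177322 -322.80535646  188.26184426] [ 3.14156219e+00 -1.17293829e-04  1.56826440e+00] 0.7025261045540799 0.0
```

View pics/m8.png

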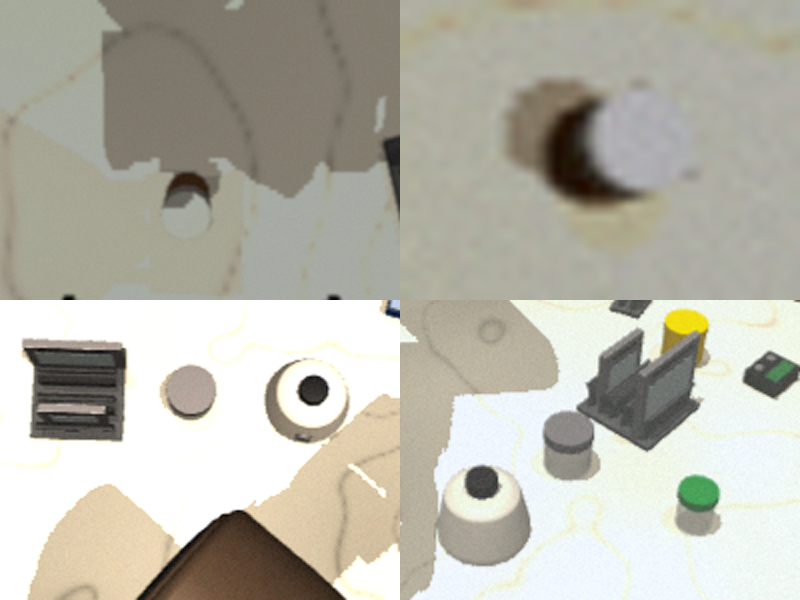

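The vial cap is at (187,213) in the wrist crop and (644,138) in the top crop. The tub stands between rack and mixer, its lid at (190,391) in the lower left crop, and both cassettes are upright.

```bash
python3 - <<'E'
from h import *
w=np.load("pics/w8.npy",allow_pickle=True).item();t=calibration("top");s=calibration("scene")
print("vial w",p2w(w,(310.3,236.3),48),"t",p2w(t,(474,278.3),48))
q=lambda x,y:(x/2+235-.25,(y-300)/2+175-.25)
T=p2w(t,q(191,392),58);H=p2w(t,q(313.5,390),84);print("top tub",T,"head",H)
r=lambda x,y:((x-400)/2+240-.25,(y-300)/2+180-.25)
print("scene tub",p2w(s,r(568,429),58),"head",p2w(s,r(481.5,476),84))
E
```

```text
vial w [ 433.69261794 -328.32515922] t [ 433.70702523 -326.15280152]
top tub [574.37462099  -6.27203483] head [ 567.40241643 -142.72435794]
scene tub [577.86582125 -12.93663566] head [ 568.29389578 -147.20311718]
```

Call:
arm_command --delta_pos '[[-0.023,-0.017,-0.1],[-0.023,-0.017,-0.25],[-0.023,-0.017,-0.4],[-0.023,-0.017,-0.52],[-0.023,-0.017,-0.6]]' --delta_rot '[[0,0,0],[0,0,0],[0,0,0],[0,0,0],[0,0,0]]' --claw '[0.3,0.3,0.3,0.3,0.3]'

```text
t: 26.63
eef_pos: [432.0, -327.3, 35.6]
tcp_rot: [-3.14, -0.002, 1.567]
ft_force: [0.3, -0.2, 0.5]
opening: 0.701
grip_force: 0.0
```

Call:
arm_command --delta_pos '[[0,0,-0.05],[0,0,-0.09],[0,0,-0.112],[0,0,-0.112],[0,0,-0.112]]' --delta_rot '[[0,0,0],[0,0,0],[0,0,0],[0,0,0],[0,0,0]]' --claw '[0.3,0.3,0.3,0.4,0.5]'

```text
t: 27.05
eef_pos: [433.0, -328.3, 10.6]
tcp_rot: [3.141, 0.0, 1.567]
ft_force: [0.0, -0.6, 0.4]
opening: 0.608
grip_force: 0.0
```

Call:
arm_command --delta_pos '[[0,0,0],[0,0,0],[0,0,0],[0,0,0],[0,0,0]]' --delta_rot '[[0,0,0],[0,0,0],[0,0,0],[0,0,0],[0,0,0]]' --claw '[0.6,0.7,0.8,0.9,1]'

```text
t: 27.47
eef_pos: [432.7, -328.3, 10.5]
tcp_rot: [3.141, 0.0, 1.567]
ft_force: [0.3, 0.6, 0.6]
opening: 0.263
grip_force: 0.1
```

Call:
arm_command --delta_pos '[[0,0,0],[0,0,0],[0,0,0],[0,0,0],[0,0,0]]' --delta_rot '[[0,0,0],[0,0,0],[0,0,0],[0,0,0],[0,0,0]]' --claw '[1,1,1,1,1]'

```text
t: 27.88
eef_pos: [432.7, -328.3, 10.3]
tcp_rot: [3.141, 0.0, 1.567]
ft_force: [-1.0, -0.1, 4.7]
opening: 0.254
grip_force: 30.0
```

Call:
arm_command --delta_pos '[[0,0,0.08],[0,0,0.2],[0,0,0.34],[0,0,0.48],[0,0,0.6]]' --delta_rot '[[0,0,0],[0,0,0],[0,0,0],[0,0,0],[0,0,0]]' --claw '[1,1,1,1,1]'

```text
t: 28.3
eef_pos: [432.6, -328.1, 162.1]
tcp_rot: [3.141, 0.0, 1.567]
ft_force: [0.9, -0.1, -0.8]
opening: 0.256
grip_force: 30.0
```

Call:
arm_command --delta_pos '[[0.04,0.08,0],[0.09,0.2,0],[0.14,0.32,0],[0.19,0.44,0],[0.25,0.55,0]]' --delta_rot '[[0,0,0],[0,0,0],[0,0,0],[0,0,0],[0,0,0]]' --claw '[1,1,1,1,1]'

```text
t: 28.72
eef_pos: [495.1, -189.0, 160.1]
tcp_rot: [-3.141, -0.0, 1.566]
ft_force: [0.5, -0.6, -0.3]
opening: 0.26
grip_force: 30.0
```

Call:
arm_command --delta_pos '[[0.06,0.12,0],[0.12,0.26,0],[0.18,0.4,0],[0.24,0.54,0],[0.3,0.66,0]]' --delta_rot '[[0,0,0],[0,0,0],[0,0,0],[0,0,0],[0,0,0]]' --claw '[1,1,1,1,1]'

```text
t: 29.13
eef_pos: [570.4, -23.4, 160.0]
tcp_rot: [-3.141, -0.0, 1.567]
ft_force: [0.6, 0.2, -0.3]
opening: 0.255
grip_force: 30.0
```

Call:
arm_command --delta_pos '[[0.02,0.05,0],[0.023,0.061,-0.06],[0.023,0.061,-0.14],[0.023,0.061,-0.22],[0.023,0.061,-0.28]]' --delta_rot '[[0,0,0],[0,0,0],[0,0,0],[0,0,0],[0,0,0]]' --claw '[1,1,1,1,1]'

```text
t: 29.55
eef_pos: [575.3, -10.6, 88.6]
tcp_rot: [-3.14, -0.0, 1.567]
ft_force: [0.4, 0.2, 0.1]
opening: 0.257
grip_force: 30.0
```

Call:
arm_command --delta_pos '[[0,0,0],[0,0,0],[0,0,0],[0,0,0],[0,0,0]]' --delta_rot '[[0,0,0],[0,0,0],[0,0,0],[0,0,0],[0,0,0]]' --claw '[1,1,1,1,1]'

```text
t: 29.97
eef_pos: [576.3, -10.6, 91.1]
tcp_rot: [3.14, 0.0, 1.567]
ft_force: [-0.1, 0.1, -0.3]
opening: 0.258
grip_force: 30.0
```

```bash
python3 - <<'E'
from h import *
s=state();print(s["t"],s["eef_pos"],s["tcp_rot"],s["opening"],s["grip_force"])
_,sc=snap("scene","s9")
cv2.imwrite("pics/s9.png",cv2.resize(np.clip(sc[190:290,260:380]*1.6,0,255).astype('uint8'),None,fx=6,fy=6,interpolation=cv2.INTER_CUBIC))
E
```

```text
29.9667 [576.3054457  -10.62843629  91.13349532] [3.13997414e+00 2.23683367e-04 1.56664551e+00] 0.2584888411651761 29.98259335756302
```

View pics/s9.png

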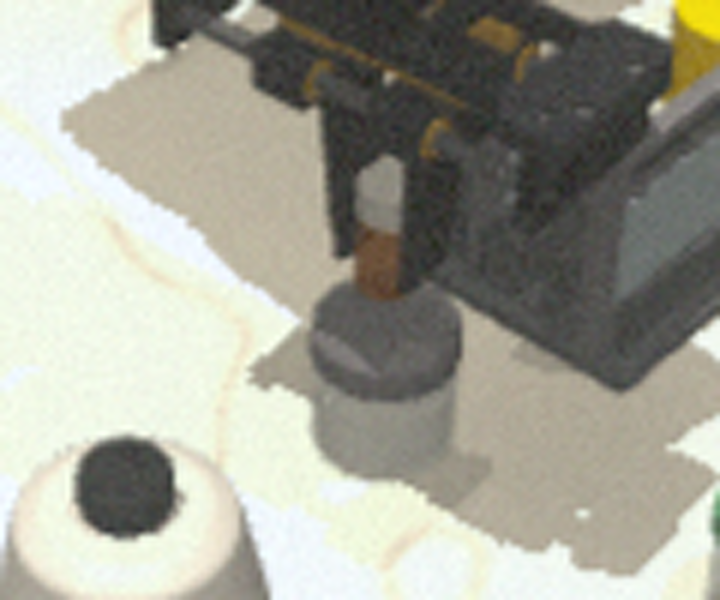

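The vial hangs above the lid. Its body is centred on column 379, and the lid spans columns 311 to 462 (centre 386).

```bash
python3 - <<'E'
from h import *
s=calibration("scene");f=lambda w:((w2p(s,w)-[259.6,189.6])*6).round(1)
print(f((576.3,-9.5,92)),f((576.3,-9.5,80)),f((576.3,-9.5,58)),f((576.3,-8.5,58)),f((577.3,-9.5,58)))
E
```

```text
[390.1 253.1] [389.  277.5] [387.1 321.3] [388.7 319.9] [389.2 322.4]
```

The right finger hides part of the vial. Going by its left edge at 357 plus half the expected width of 63, its centre is at about 389, which matches the lid. I'll lower it and release.

Call:
arm_command --delta_pos '[[0,0,-0.025],[0,0,-0.05],[0,0,-0.07],[0,0,-0.08],[0,0,-0.088]]' --delta_rot '[[0,0,0],[0,0,0],[0,0,0],[0,0,0],[0,0,0]]' --claw '[1,1,1,1,1]'

```text
t: 30.43
eef_pos: [575.8, -10.5, 68.1]
tcp_rot: [-3.141, -0.0, 1.567]
ft_force: [-8.0, 0.0, 29.5]
opening: 0.254
grip_force: 30.0
```

Call:
arm_command --delta_pos '[[0,0,0],[0,0,0],[0,0,0],[0,0,0],[0,0,0]]' --delta_rot '[[0,0,0],[0,0,0],[0,0,0],[0,0,0],[0,0,0]]' --claw '[1,1,1,1,1]'

```text
t: 30.85
eef_pos: [575.9, -10.4, 68.4]
tcp_rot: [3.142, 0.0, 1.567]
ft_force: [-1.9, 0.0, 4.3]
opening: 0.255
grip_force: 30.0
```

Seated with a light contact force. Next I release, retreat and check.

Call:
arm_command --delta_pos '[[0,0,0],[0,0,0],[0,0,0],[0,0,0],[0,0,0]]' --delta_rot '[[0,0,0],[0,0,0],[0,0,0],[0,0,0],[0,0,0]]' --claw '[0.4,0.4,0.4,0.4,0.4]'

```text
t: 31.27
eef_pos: [575.9, -10.5, 68.0]
tcp_rot: [3.142, -0.0, 1.567]
ft_force: [-0.9, -0.7, -0.1]
opening: 0.547
grip_force: 0.0
```

Call:
arm_command --delta_pos '[[0,0,0.06],[0,0,0.18],[0,0,0.32],[0,0,0.46],[0,0,0.58]]' --delta_rot '[[0,0,0],[0,0,0],[0,0,0],[0,0,0],[0,0,0]]' --claw '[0.4,0.4,0.4,0.4,0.4]'

```text
t: 31.68
eef_pos: [576.0, -10.5, 215.4]
tcp_rot: [3.141, 0.0, 1.567]
ft_force: [0.4, -0.1, 0.2]
opening: 0.597
grip_force: 0.0
```

Call:
arm_command --delta_pos '[[-0.06,-0.13,0],[-0.12,-0.26,0],[-0.2,-0.39,0],[-0.3,-0.5,0],[-0.4,-0.6,0]]' --delta_rot '[[0,0,0],[0,0,0],[0,0,0],[0,0,0],[0,0,0]]' --claw '[0.4,0.4,0.4,0.4,0.4]'

```text
t: 32.1
eef_pos: [474.8, -161.8, 213.1]
tcp_rot: [3.141, 0.0, 1.567]
ft_force: [0.9, -1.1, -0.8]
opening: 0.602
grip_force: 0.0
```

Call:
arm_command --delta_pos '[[0,0,0],[0,-0.12,0],[0,-0.24,0],[0,-0.3,0],[0,-0.3,0]]' --delta_rot '[[0,0,0],[0,0,0],[0,0,0],[0,0,0],[0,0,0]]' --claw '[0.4,0.4,0.4,0.4,0.4]'

```text
t: 32.52
eef_pos: [476.1, -237.7, 212.9]
tcp_rot: [3.141, 0.0, 1.564]
ft_force: [0.5, 0.2, -0.6]
opening: 0.6
grip_force: 0.0
```

Call:
arm_command --delta_pos '[[0,0,0],[0,0,0],[0,0,0],[0,0,0],[0,0,0]]' --delta_rot '[[0,0,0],[0,0,0],[0,0,0],[0,0,0],[0,0,0]]' --claw '[0.4,0.4,0.4,0.4,0.4]'

```text
t: 32.93
eef_pos: [476.1, -234.7, 213.3]
tcp_rot: [3.141, 0.0, 1.568]
ft_force: [-0.6, -0.4, -0.2]
opening: 0.599
grip_force: 0.0
```

```bash
python3 - <<'E'
from h import *
s=state();print(s["t"],s["eef_pos"],s["opening"],s["grip_force"])
_,t=snap("top","t10");_,sc=snap("scene","s10")
B=lambda im,x,y,w,h,f,k=1.6:cv2.resize(np.clip(im[y:y+h,x:x+w]*k,0,255).astype('uint8'),None,fx=f,fy=f,interpolation=cv2.INTER_CUBIC)
cv2.imwrite("pics/m10.png",np.hstack([B(t,240,165,160,200,2.5),B(sc,240,130,160,200,2.5)]))
E
```

```text
32.9333 [ 476.1063135  -234.69193097  213.27424695] 0.5992155513573472 0.0
```

View pics/m10.png

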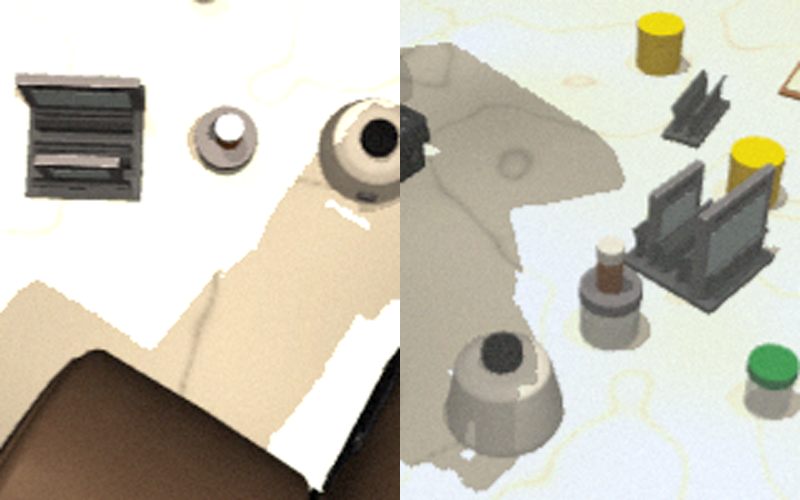

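The vial stands upright on the lid, at column 610 with the lid's centre also at 610 in the scene crop. The tub sits between rack and mixer, and both cassettes are upright in their slots. The gripper is clear of everything.

```bash
python3 -c "
from cell import *
print(job_done())"
```

```text
the job is handed in; nothing more can be done
None
```

The job is handed in: both cassettes are upright in their slots (large far, small near), the tub is midway between rack and mixer with the vial upright on its lid, the bystanders were left alone and the gripper is clear, at about 33 s; by the cameras, placements are good to roughly 1–3 mm.

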